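Seat the coffee filter cone in its brewing cup and check that it rocks free

TASK

Take the larger steel filter cone by the bar on its lid, set it upright in the white cup of the brewing stand and press it home with a steady push of about 12 N for a second or so, so that the sprung cup gives about 3 mm; never push so hard that the cup hits its lower stop (20 N). Still holding it in the cup, rock it about 6 degrees to one side to check that it has not jammed, then let it sit back upright, fully home, and let go. Leave the small cone, bowl, jam jar and mug where they are.

Things in the scene. Friction and masses are not known exactly. Their poses are not given: they have to be found in the camera images.
- cone_center (a point): Larger filter cone, polished steel, loose, about 0.2 kg (varies), at first standing on the table. This point is on its axis (z, up), on top of its flat lid, 44 mm above its foot.
- cone_bar (a point): Middle of the large cone's bar handle, 36 mm above the lid on the cone's axis. The bar runs along x: 46 mm long, 10 mm thick (y), 18 mm tall (z); it stands on two posts 38 mm apart, and is open below: 27 mm from bar to lid.
- cone: The larger cone; origin at the centre of its flat foot. Foot 30 mm diameter, even taper (33 degrees each side of the axis) to 80 mm diameter at 38 mm, then a straight rim to the lid at 44 mm.
- stand: Brewing stand, fixed; origin on the cup's axis at table height, z up. Wooden base 200 x 130 x 14 mm; steel post 16 mm diameter, 180 mm high, 85 mm along +x from the axis; a dark steel ring (104 mm outside) clamped to the post holds the white tapered open cup; a small glass stands fixed below.
- stand_axis (a point): Point on the cup's axis, 122 mm above the table, where the cup's lower edge is at nominal height. The ring was clamped by hand: ring and cup stand anywhere up to 24 mm lower or higher, which this pose does NOT show: feel or see it. At nominal height the seated cone's lid is 33 mm above this point (foot 11 mm below).
- cup_mouth (a point): Nominal centre of the cup's mouth, 24 mm above stand_axis (same unknown height error). Inside diameter 75 mm at the mouth, 44 mm at the lower edge, the large cone's taper; wall 4 mm. Cup and cone are smooth (friction about 0.3): a cone tilted in it turns most freely about its lid point and slides back when let go.
- ring_centre (a point): Nominal centre of the ring, 7 mm above stand_axis (same height error). Little springs between ring and cup flange hold the cup up; at its upper stop the flange is 6 mm above the ring.
- cup (a joint): How far the sprung cup is pushed straight down from its upper stop in the ring (m): 0 when free, at most 0.006. It stays at 0 under the cone's own weight, begins to give at about 3 N total load, then yields 1 mm per 3 N: 3 mm at about 12 N, the lower stop at about 20 N. Load means cone weight plus push.
- small_center (a point): Small steel filter cone, like the other but narrower (60 mm rim) and steeper; not for this cup, leave it. Point on its axis on its lid, 50 mm above its foot; its bar's top is 95 mm above the table.
- bowl_center (a point): White bowl, 120 mm diameter, 60 mm high; point at its centre half-way up. Leave it alone.
- jar_center (a point): Jam jar with steel cap, 68 mm diameter, 90 mm high; point at its centre half-way up. Leave it alone.
- mug_center (a point): White mug, 76 mm diameter, 90 mm high, handle on its +y side; point at its centre half-way up. Leave it alone.

How it is judged:
By the outcome, as a careful person would: the job done as asked, in the order asked, and still so for the second after the job is handed in, with the robot touching nothing.
It also fails if it takes over 61 s, if anything falls off the work surface, if the arm or the gripper's body presses on something with over 40 N, if the wrist force passes 120 N, or if a joint passes its speed limit or range.

ROBOT

A 6-joint arm with a two-finger parallel gripper is mounted at the origin on the work surface. World frame = base frame: x ahead of the robot, y to its left, z up, the work surface at z = 0. Lengths are in m, angles in degrees, forces in N, time in s.
With the tool pointing down it reaches from about 0.375 to 0.925 m from the base axis. Payload 5.7 kg.
Tool frame: the origin (TCP) lies at the very end of the fingers, on their centre line; the grasp point (between the pads) lies arm.grip_depth behind it (arm.grip_depth is the distance from the TCP to the grasp point, in m); z points along the fingers, y is the line along which they close (so a half turn about z gives the same grasp; the last joint's range is limited). The gripper opens to 85 mm and grips with 20 to 120 N. Pads are 22 mm wide; open, the fingers measure 114 mm over their backs; the gripper's body (76 mm by 85 mm) begins 54 mm behind the grasp point. The pads swing forward as they close: fully open they stand 13 mm farther back than shut.
Start: joints at [-79.933, 20.558, 86.54, -0, 72.909, -6.595], TCP at [0.172, -0.575, 0.195] pointing down, gripper open.
Joint ranges: [-170.27, 170.27], [-57.76, 135], [12.27, 136.19], [-55.21, 235.2], [11.17, 155.16], [-170.74, 170.74]. Speed limits (degrees/s): [136.94, 136.94, 180, 180, 180, 180].

INTERFACE

Orientations are given as [roll, pitch, yaw] about the fixed x, y, z axes, in that order (R = Rz(yaw) Ry(pitch) Rx(roll)).
In Python, from workcell import arm gives the robot as it stands. The module is installed in compiled form; this text tells all that it offers.
- The arm moves only by the shell command python3 -m inch 'ROWS' [OPENING] [FORCE]. ROWS is JSON, a list of rows, each a list of 6 numbers: the shift along the tool's x, y, z in mm, then the turn, a rotation vector about the tool's x, y, z in rad. A call has 1 to 5 rows; each row shifts and turns the commanded pose from where the row before left it, along the tool's axes as they then stand; what a row does not reach is not made up. A row lasts 1/12 s, in which the tool goes at most 41.7 mm and 7.16 degrees, less where a joint would pass 70% of its speed; a pose out of reach is approached as far as the arm can. A call is refused whole if a number of a shift passes 41.7 or a number of a turn 0.125, either way. A call with a gripper value outside its range is refused whole. OPENING is the opening, from 0 (shut) to 1 (fully open), set as the call begins (- or left out, the last holds). The fingers move at their own pace and stop on an object; FORCE is the grip in N (left out, the last holds). Time passes only in rows, so rows that do not move let the fingers close. It gives the time, the measured TCP pose, the force, the opening and the grip force at its end, in the units of the state.
- arm.observe(): the state, without advancing time (a new reading comes with each control period).
- arm.camera(name): name is "side" or "top" or "wrist"; returns the picture (420x560x3 uint8, red, green, blue); there is no depth.
- arm.camera_params(name): a dict with "fovy" (degrees; the focal length in pixels is half the picture's height over the tangent of half this angle, whatever the lens; pixels are square), "cx", "cy" (the principal point, pixels), "origin" and "attitude" of the camera in the world. Camera axes: x right, y down, z forward; pixel columns grow to the right and rows downward; lengths in m; the calibration is good to about 2 mm. The wrist camera is an equidistant fisheye: a pixel r from the principal point sees the ray r / f radians off the axis. A picture is of the moment at which its call begins: read the wrist's pose just before it. camera_params takes no time and is no camera call; for the wrist camera it gives the pose at the moment of the call.
- arm.finish_job(): hands the job in; it is judged then, once.
Trained networks look in the newest picture that a camera, given by its name, has taken for a name from the list of things; names that differ only in an ending like _2 or _b are one class to them, and where a whole thing is asked for, a point or a joint stands for the part that bears it (a point fixed in the world has none). Each returns a list of dicts, best first, with "confidence" (0 to 1); they miss things now and then, are a little off and sometimes report something else, mostly with a low value. They report only what shows in the picture. A call takes as long as a camera call.
- arm.boxes_of(label, camera): "point" ([x, y, z] in m, in world coordinates, good to about 4 mm: the middle of the surface that is visible of it).
- arm.trace(label, camera): "region" (420x560 bool, what is visible of it).
- arm.mark_of(label, camera): "point" ([x, y, z] in m, in world coordinates, good to about 4 mm: a listed point, or the origin of a listed thing).
The state is a dict: "time": time; "q": joint angles; "dq": joint speeds; "joint_efforts": joint torques, N m; "ee_pos": TCP position; "tool_rot": TCP orientation; "ft_force": force on the tool from outside, world axes, zero at the start; "moment": the same for the moment, N m; "opening": opening from 0.0 (shut) to 1.0 (fully open); "finger_force": force on a finger pad.
Only numpy, scipy, OpenCV 4.12 (cv2) and the standard library are available. Lean on these libraries where they do the work, as an engineer would, in place of code of your own. Each camera call takes 0.05 s, during which the arm holds its last target. There are 200 camera calls.

## Working session

There is one attempt and no reset: what is moved stays moved. The work goes in short steps, Python scripts to look and compute and a shell command to move; the robot and the scene stay as the last step left them, time stands still between calls to the robot, and variables do not carry over. Pictures are saved under pics/ and viewed, at most 13 in all, crops included, and the job is handed in when it is done.

```bash
mkdir -p pics
python3 - <<'E'
from workcell import arm
import cv2,numpy as np
s=arm.observe();print({k:np.round(v,3).tolist() for k,v in s.items()},arm.grip_depth)
for c in("side","top"):
    cv2.imwrite(f"pics/{c}0.png",arm.camera(c)[:,:,::-1]);p=arm.camera_params(c);print(c,p)
    for l in("cone_center","cone_bar","stand_axis","cup_mouth","ring_centre","small_center","bowl_center","jar_center","mug_center","cone","stand"):
        print(c,l,[(np.round(d["point"],4).tolist(),round(d["confidence"],2)) for d in arm.mark_of(l,c)][:2])
E
```

```text
{'time': 0.0, 'q': [-79.934, 20.596, 86.598, -0.002, 72.908, -6.594], 'dq': [0.01, -0.02, 0.011, 0.044, -0.033, 0.002], 'joint_efforts': [-0.0, -52.763, -27.862, -0.0, 0.013, -0.0], 'ee_pos': [0.172, -0.574, 0.195], 'tool_rot': [-179.898, -0.01, 16.661], 'ft_force': [-0.472, 0.03, -0.088], 'moment': [0.001, 0.013, 0.027], 'finger_force': 0.0, 'opening': 1.004} 0.0187
side {'fovy': 52.29351898299018, 'cx': 278.4598508465483, 'cy': 205.32235304061533, 'origin': array([0.37681759, 0.79305539, 0.66055386]), 'attitude': array([-123.52691338,    0.39750889, -166.44055135])}
side cone_center [([0.5276, -0.1445, 0.0423], 0.62)]
side cone_bar [([0.5247, -0.1419, 0.0733], 0.83)]
side stand_axis [([0.55, 0.0673, 0.1236], 0.58)]
side cup_mouth [([0.5517, 0.0687, 0.1433], 0.69)]
side ring_centre [([0.5553, 0.0619, 0.1298], 0.73)]
side small_center [([0.5397, -0.3655, 0.0522], 0.77)]
side bowl_center [([0.6909, 0.3605, 0.0305], 0.74)]
side jar_center [([0.377, 0.3156, 0.0422], 0.95)]
side mug_center [([0.7808, -0.1967, 0.0464], 0.88), ([0.3758, 0.3146, 0.0452], 0.25)]
side cone [([0.5247, -0.1472, -0.0003], 0.74)]
side stand [([0.5505, 0.0685, -0.0012], 0.72)]
top {'fovy': 47.051295409058994, 'cx': 286.01650614556945, 'cy': 209.5412400427523, 'origin': array([0.48511091, 0.00973168, 1.24327897]), 'attitude': array([-1.75352428e+02,  1.41530885e-01, -8.98193133e+01])}
top cone_center [([0.522, -0.1452, 0.0444], 0.83)]
top cone_bar [([0.5279, -0.1447, 0.0781], 0.95)]
top stand_axis [([0.5503, 0.0665, 0.123], 0.57)]
top cup_mouth [([0.552, 0.0657, 0.1494], 0.91), ([0.5532, 0.0656, 0.1257], 0.2)]
top ring_centre [([0.5544, 0.0642, 0.1258], 0.93)]
top small_center [([0.5362, -0.3616, 0.0507], 0.73)]
top bowl_center [([0.6959, 0.3577, 0.0317], 0.93)]
top jar_center [([0.3729, 0.3198, 0.0397], 0.7)]
top mug_center []
top cone [([0.525, -0.1437, 0.0019], 0.59)]
top stand [([0.5482, 0.0686, 0.0003], 0.67), ([0.7804, -0.198, 0.0464], 0.65)]
```

View pics/side0.png

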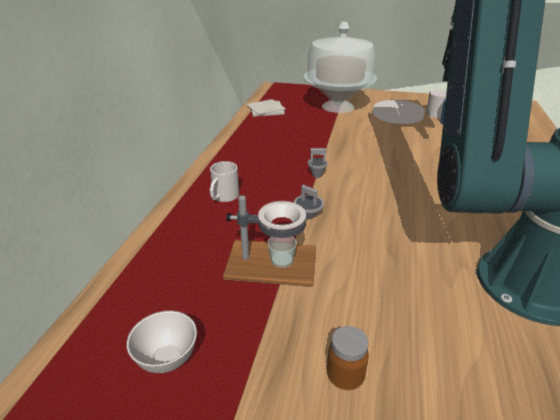

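View pics/top0.png

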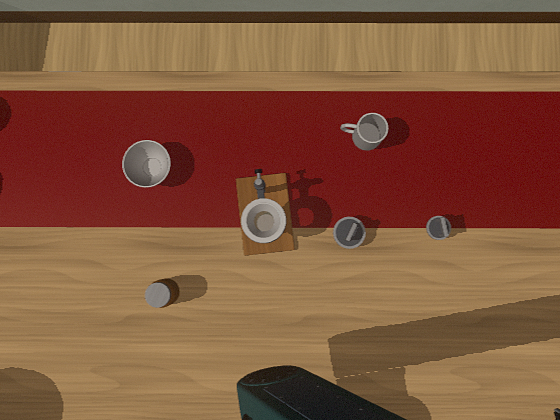

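The side view shows the big cone at (309,205) with its bar at (310,190), and the cup at (282,215). In the top view the bar runs from about (347,240) to (354,224), so its yaw is about -24°. The stand's post is at (260,178), just off straight up from the cup. I'll move over the cone at the current height.

```bash
python3 -m inch '[[15,-10,0,0,0,0],[25,-17,0,0,0,0],[33,-22,0,0,0,0],[33,-22,0,0,0,0],[33,-22,0,0,0,0]]'
python3 -m inch '[[33,-22,0,0,0,0],[33,-22,0,0,0,0],[33,-22,0,0,0,0],[33,-22,0,0,0,0],[33,-22,0,0,0,0]]'
python3 -m inch '[[33,-22,0,0,0,0],[33,-22,0,0,0,0],[30,-20,0,0,0,0],[10,-7,0,0,0,0],[0,0,0,0,0,0]]'
cat > h.py <<'E'
from workcell import arm
import cv2,numpy as np
from scipy.spatial.transform import Rotation as R
def rot(a): return R.from_euler("xyz",a,degrees=True)
def ray(c,px,p):
    f=210/np.tan(np.radians(p["fovy"]/2)); d=np.atleast_2d(px)-[p["cx"],p["cy"]]
    if c=="wrist":
        r=np.hypot(*d.T); t=r/f; v=np.c_[d*(np.sin(t)/np.maximum(r,1e-9))[:,None],np.cos(t)]
    else: v=np.c_[d/f,np.ones(len(d))]
    v=rot(p["attitude"]).apply(v); return v/np.linalg.norm(v,axis=1)[:,None]
def proj(c,X,p):
    f=210/np.tan(np.radians(p["fovy"]/2)); v=rot(p["attitude"]).inv().apply(np.atleast_2d(X)-p["origin"])
    if c=="wrist":
        r=np.hypot(v[:,0],v[:,1]); k=np.arctan2(r,v[:,2])/np.maximum(r,1e-9)
    else: k=1/v[:,2]
    return v[:,:2]*f*k[:,None]+[p["cx"],p["cy"]]
def onplane(c,px,p,z):
    v=ray(c,px,p); o=p["origin"]; return o+v*((z-o[2])/v[:,2])[:,None]
def snap(c,name):
    p=arm.camera_params(c); im=arm.camera(c); cv2.imwrite(f"pics/{name}.png",im[:,:,::-1]); np.save(f"pics/{name}.npy",p,allow_pickle=True); return im,p
def tool(dw):  # world shift m -> tool mm
    return np.round(rot(arm.observe()["tool_rot"]).inv().apply(dw)*1000,1)
def marks(c,ls):
    for l in ls: print(c,l,[(np.round(d["point"],4).tolist(),round(d["confidence"],2)) for d in arm.mark_of(l,c)][:2])
E
python3 - <<'E'
from h import *
s=arm.observe();print(s["ee_pos"],s["tool_rot"])
im,p=snap("wrist","w1");print(p);marks("wrist",["cone_bar","cone_center","cone","stand_axis","cup_mouth"])
E
```

```text
time: 1.62
ee_pos: [0.2794, -0.4437, 0.1953]
tool_rot: [-180.0, -0.0, 16.6]
ft_force: [0.4, -1.1, -0.3]
opening: 1.001
finger_force: 0.0
time: 2.03
ee_pos: [0.406, -0.2906, 0.1956]
tool_rot: [-180.0, -0.0, 16.7]
ft_force: [0.4, -0.2, 0.1]
opening: 0.997
finger_force: 0.0
time: 2.45
ee_pos: [0.4877, -0.1916, 0.1955]
tool_rot: [-180.0, -0.0, 16.9]
ft_force: [-0.1, -0.2, -0.3]
opening: 1.002
finger_force: 0.0
[ 0.48767526 -0.19161072  0.19545067] [-1.79959463e+02 -4.94243343e-02  1.69003345e+01]
{'fovy': 65.70646984690485, 'cx': 278.99065870536316, 'cy': 206.6701474204713, 'origin': array([ 0.55184011, -0.17174738,  0.37434774]), 'attitude': array([ 1.64445627e+02,  6.30352038e-02, -7.31360598e+01])}
wrist cone_bar [([0.5232, -0.1427, 0.0797], 0.59)]
wrist cone_center [([0.5422, -0.3649, 0.0498], 0.72), ([0.5272, -0.1448, 0.0417], 0.62)]
wrist cone [([0.5242, -0.1473, 0.0006], 0.55)]
wrist stand_axis [([0.5507, 0.0619, 0.1258], 0.63)]
wrist cup_mouth [([0.5513, 0.0597, 0.1435], 0.92), ([0.5369, -0.3661, 0.0493], 0.15)]
```

View pics/w1.png

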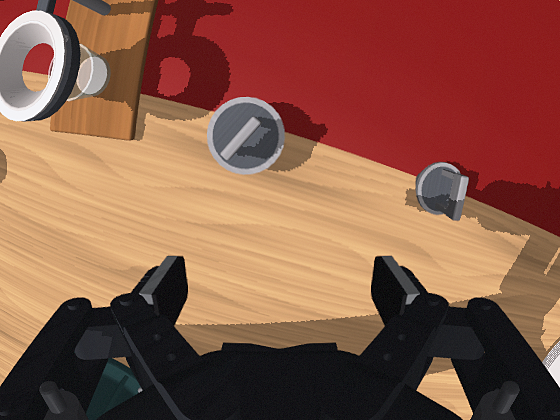

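The wrist view shows the large cone at (246,135), with its bar's top face running from (224,155) to (258,120). The cup mouth is at about (32,66). Next I'll get the bar's pose and the cup's mouth circle.

Run:
```python
from h import *
from scipy.optimize import least_squares
p=np.load("pics/w1.npy",allow_pickle=True).item()
a=onplane("wrist",[[224,155],[258,120]],p,.089); d=a[1]-a[0]
print("bar mid",a.mean(0),"len",np.linalg.norm(d),"yaw",np.degrees(np.arctan2(d[1],d[0])))
P={"wrist":p}; H={}
P["side"]=arm.camera_params("side");P["top"]=arm.camera_params("top")
for c in("side","top","wrist"):
    arm.camera(c)
    r=arm.trace("cup",c)
    if not r: print(c,"none");continue
    m=r[0]["region"].astype(np.uint8); print(c,r[0]["confidence"],cv2.boundingRect(m),m.sum())
    H[c]=cv2.convexHull(cv2.findNonZero(m)).reshape(-1,2)
    cv2.imwrite(f"pics/m_{c}.png",m*255)
    im=arm.camera(c)
    x,y,w,h=cv2.boundingRect(m); x0,y0=max(x-15,0),max(y-15,0)
    cr=im[y0:y+h+15,x0:x+w+15]; mm=m[y0:y+h+15,x0:x+w+15]
    o=cr.copy(); cs,_=cv2.findContours(mm,cv2.RETR_EXTERNAL,cv2.CHAIN_APPROX_NONE); cv2.drawContours(o,cs,-1,(255,0,255),1)
    H[c+"_v"]=cv2.resize(np.hstack([cr,o])[:,:,::-1],(700,300),interpolation=cv2.INTER_NEAREST)
    print(c,"crop",x0,y0,cr.shape)
cv2.imwrite("pics/cupviews.png",np.vstack([H[c+"_v"] for c in("side","top") if c+"_v" in H]))
```

```text
bar mid [ 0.52616807 -0.14417293  0.089     ] len 0.04320955345195221 yaw -28.203424360560568
side 0.88 (258, 201, 48, 30) 946
side crop 243 186 (60, 78, 3)
top none
wrist 0.86 (0, 10, 63, 109) 4373
wrist crop 0 0 (134, 78, 3)
```

View pics/cupviews.png

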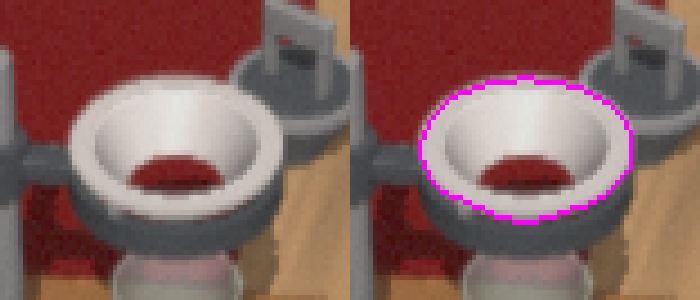

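The side crop shows a white flange with an outer ellipse about 48 px wide, at roughly (282,215), and an inner mouth about 36 px wide. The dark ring sits below it. I'll fit a horizontal circle to it in all three views.

Run:
```python
from h import *
from scipy.optimize import least_squares
H={};P={}
for c in("side","wrist"):
    H[c]=cv2.findContours(cv2.imread(f"pics/m_{c}.png",0),cv2.RETR_EXTERNAL,cv2.CHAIN_APPROX_NONE)[0][0].reshape(-1,2).astype(float)
    P[c]=arm.camera_params(c)
H["wrist"]=H["wrist"][H["wrist"][:,0]>3]
im=cv2.imread("pics/top0.png"); hsv=cv2.cvtColor(im,cv2.COLOR_BGR2HSV)
m=((hsv[...,1]<60)&(hsv[...,2]>140)).astype(np.uint8); k=np.zeros_like(m);k[190:250,230:300]=1;m*=k
H["top"]=cv2.convexHull(max(cv2.findContours(m,0,1)[0],key=cv2.contourArea)).reshape(-1,2).astype(float);P["top"]=arm.camera_params("top")
print(cv2.boundingRect(m))
t=np.linspace(0,2*np.pi,721)
def res(v,cs):
    C=np.c_[v[0]+v[3]*np.cos(t),v[1]+v[3]*np.sin(t),0*t+v[2]];out=[]
    for c in cs:
        q=proj(c,C,P[c]).astype(np.float32)
        out.append([cv2.pointPolygonTest(q.reshape(-1,1,2),tuple(map(float,h)),True)-.5 for h in H[c]])
    return np.concatenate(out)
for cs in(["side","top"],["side","wrist"],["top","wrist"],["side","top","wrist"]):
    s=least_squares(res,[.551,.066,.146,.048],args=(cs,),loss="soft_l1",diff_step=1e-3);print(cs,s.x.round(4),"rms px",np.sqrt(np.mean(s.fun**2)).round(2))
for c in("side","top"):  # closeness of bar: nothing else
    pass
p=np.load("pics/w1.npy",allow_pickle=True).item()
print(tool(np.array([.526,-.1445,0])-arm.observe()["ee_pos"]*[1,1,0]))
```

```text
(241, 199, 45, 44)
['side', 'top'] [0.5493 0.0652 0.1413 0.0521] rms px 0.49
['side', 'wrist'] [0.5494 0.0656 0.1414 0.0512] rms px 0.69
['top', 'wrist'] [0.5495 0.0658 0.1411 0.0511] rms px 0.69
['side', 'top', 'wrist'] [0.5494 0.0656 0.1414 0.0512] rms px 0.67
[ 52.7 -36.9   0. ]
```

The fits agree: the cup mouth is at (0.549, 0.066, 0.141), about 5 mm below nominal. Next I'll move over the cone and align yaw to about -28°.

```bash
python3 -m inch '[[13,-9,0,0,0,0],[27,-19,0,0,0,0],[13,-9,0,0,0,0],[0,0,0,0,0,0.112],[0,0,0,0,0,0.112]]' 0.6
python3 -m inch '[[0,0,10,0,0,0.112],[0,0,15,0,0,0.112],[0,0,15,0,0,0.112],[0,0,10,0,0,0.112],[0,0,0,0,0,0.112]]'
python3 -m inch '[[0,0,0,0,0,0],[0,0,0,0,0,0]]'
python3 - <<'E'
from h import *
s=arm.observe();print(s["ee_pos"],s["tool_rot"])
im,p=snap("wrist","w2");marks("wrist",["cone_bar","cone_center","cone"])
print(proj("wrist",[[.526,-.1445,.089],[.526,-.1445,.044]],p))
x,y=proj("wrist",[[.526,-.1445,.07]],p)[0].astype(int);x0,y0=x-100,max(y-75,0)
print(x0,y0);cv2.imwrite("pics/w2c.png",cv2.resize(im[y0:y0+150,x0:x0+200,::-1],(800,600),interpolation=cv2.INTER_CUBIC))
E
```

```text
time: 3.57
ee_pos: [0.5271, -0.1431, 0.1954]
tool_rot: [-180.0, -0.0, 3.6]
ft_force: [-0.2, 1.0, -0.2]
opening: 0.598
finger_force: 0.0
time: 3.98
ee_pos: [0.5247, -0.1434, 0.1431]
tool_rot: [180.0, 0.2, -28.6]
ft_force: [-0.0, 0.0, 0.6]
opening: 0.6
finger_force: 0.0
time: 4.15
ee_pos: [0.5265, -0.1441, 0.1454]
tool_rot: [-180.0, 0.0, -28.1]
ft_force: [-0.3, -0.3, 0.1]
opening: 0.603
finger_force: 0.0
[ 0.52654012 -0.14412578  0.14541328] [-1.79995995e+02  2.09363713e-03 -2.80645574e+01]
wrist cone_bar [([0.5227, -0.1407, 0.081], 0.94)]
wrist cone_center [([0.5267, -0.1425, 0.0444], 0.75)]
wrist cone [([0.5271, -0.1459, 0.0004], 0.58)]
[[279.63763412 208.90168793]
 [279.54531242 194.89668984]]
179 127
```

View pics/w2c.png

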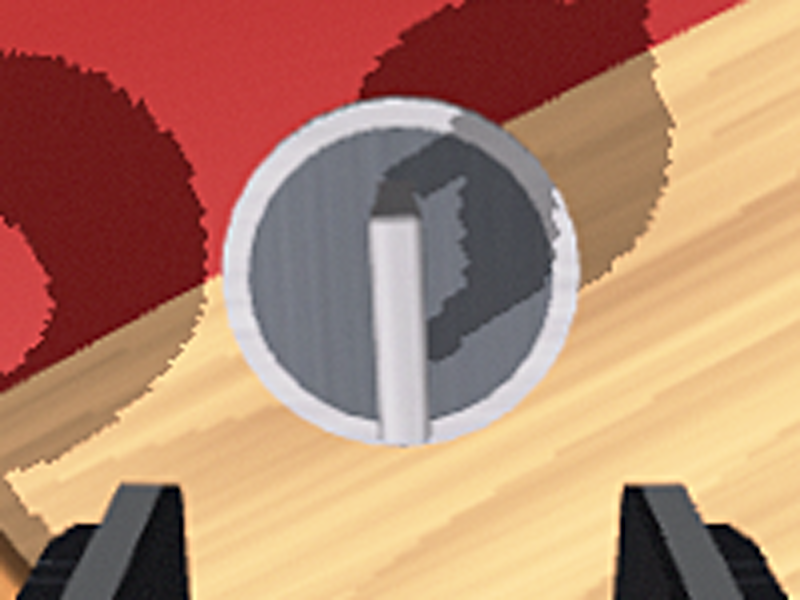

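The crop shows the bar nearly aligned with the tool, with its ends at crop pixels (395,218) and (403,440). That leaves a small residual yaw, which I'll compute.

Run:
```python
from h import *
p=np.load("pics/w2.npy",allow_pickle=True).item()
for z in(.085,.089):
    a=onplane("wrist",[[179+395/4,127+218/4],[179+403/4,127+440/4]],p,z); d=a[0]-a[1]
    print("bar",a.mean(0),np.linalg.norm(d),"yaw",np.degrees(np.arctan2(d[1],d[0])))
c,r=None,None
# lid rim circle centre z from two wrist views + size
f=210/np.tan(np.radians(p["fovy"]/2))
L=onplane("wrist",[[179+223/4,127+270/4],[179+578/4,127+270/4],[179+400/4,127+97/4],[179+400/4,127+445/4]],p,.044)
print("lid",L[:2].mean(0),np.linalg.norm(L[0]-L[1]),L[2:].mean(0),np.linalg.norm(L[2]-L[3]))
q=np.load("pics/w1.npy",allow_pickle=True).item()
# triangulate bar-top middle w1,w2
o1,o2=q["origin"],p["origin"];v1=ray("wrist",[[241,137.5]],q)[0];v2=ray("wrist",[[278.8,209.3]],p)[0]
k=np.linalg.lstsq(np.c_[v1,-v2],o2-o1,rcond=None)[0];print("tri bar top",o1+k[0]*v1,o2+k[1]*v2)
a=onplane("wrist",[[179+395/4,127+218/4],[179+403/4,127+440/4]],p,.089).mean(0)
print("shift",tool(a-arm.observe()["ee_pos"]))
```

```text
bar [ 0.5245686 -0.1429949  0.085    ] 0.04438160237495057 yaw -26.13108145980968
bar [ 0.52559162 -0.14354482  0.089     ] 0.04363958312214749 yaw -26.131081459809756
lid [ 0.52655481 -0.14437581  0.044     ] 0.07911652434377334 [ 0.52520612 -0.14352826  0.044     ] 0.07986781549422266
tri bar top [ 0.52648968 -0.14459539  0.09127572] [ 0.5266087  -0.14411221  0.09131141]
shift [-1.4 -0.  56.9]
```

```bash
python3 -m inch '[[-1,0,15,0,0,-0.034],[0,0,22,0,0,0],[0,0,22,0,0,0],[0,0,16,0,0,0],[0,0,9,0,0,0]]'
python3 -m inch '[[0,0,0,0,0,0],[0,0,0,0,0,0],[0,0,0,0,0,0]]'
python3 -m inch '[[0,0,0,0,0,0],[0,0,0,0,0,0],[0,0,0,0,0,0],[0,0,0,0,0,0],[0,0,0,0,0,0]]' 0 80
python3 -m inch '[[0,0,0,0,0,0],[0,0,0,0,0,0],[0,0,0,0,0,0],[0,0,0,0,0,0],[0,0,0,0,0,0]]'
```

```text
time: 4.77
ee_pos: [0.5246, -0.1433, 0.0599]
tool_rot: [180.0, 0.1, -26.2]
ft_force: [-0.1, 0.2, 0.9]
opening: 0.601
finger_force: 0.0
time: 5.02
ee_pos: [0.5265, -0.144, 0.0624]
tool_rot: [-180.0, -0.1, -26.3]
ft_force: [0.0, 0.5, 0.1]
opening: 0.602
finger_force: 0.0
time: 5.43
ee_pos: [0.5257, -0.1436, 0.0617]
tool_rot: [-180.0, -0.0, -26.3]
ft_force: [-1.2, -0.1, 0.2]
opening: -0.0
finger_force: 0.0
time: 5.85
ee_pos: [0.5255, -0.1436, 0.0614]
tool_rot: [-180.0, 0.0, -26.3]
ft_force: [-0.2, -0.4, 0.6]
opening: -0.003
finger_force: 0.0
```

The fingers shut on nothing, so I need to look.

Run:
```python
from h import *
im,p=snap("wrist","w3");im2,_=snap("side","s3");marks("wrist",["cone_bar","cone_center"])
a=im[100:380,140:420];b=cv2.resize(im2[150:240,260:380],(373,280),interpolation=cv2.INTER_CUBIC)
cv2.imwrite("pics/c3.png",np.hstack([a,b])[:,:,::-1])
```

```text
wrist cone_bar [([0.5259, -0.142, 0.0829], 0.63)]
wrist cone_center [([0.5282, -0.1439, 0.0441], 0.83)]
```

View pics/c3.png

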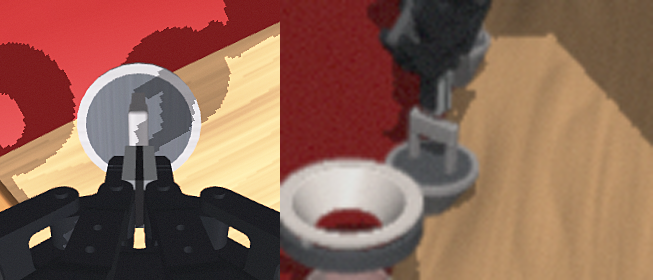

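Run:
```python
from h import *
s=arm.observe();p=np.load("pics/w3.npy",allow_pickle=True).item();t=s["ee_pos"]
print(t,s["q"])
tx=rot(s["tool_rot"]).apply([1,0,0])
X=[t,t+[0,0,.0187],t+.011*tx,t-.011*tx,t+[0,0,.04],t+.023*tx+[0,0,.0277],t-.023*tx+[0,0,.0277]]
print(proj("wrist",X,p).round(1)-[140,100])
ps=arm.camera_params("side");k=373/120
print(((proj("side",X,ps)-[260,150])*k).round(1)+[280,0])
cv2.imwrite("pics/w3b.png",cv2.resize(cv2.imread("pics/w3.png")[150:300,180:380],(800,600),interpolation=cv2.INTER_CUBIC))
```

```text
[ 0.52550254 -0.14360091  0.06139131] [-2.25543773e+01  2.52058156e+01  1.01562150e+02  7.71374859e-03
  5.32379789e+01  9.37540163e+01]
[[138.9 134.9]
 [138.9 147.2]
 [138.9 117. ]
 [138.9 152.1]
 [138.8 164.6]
 [138.8 110.5]
 [138.9 193. ]]
[[431.5 144.5]
 [432.3 125.5]
 [421.1 140.1]
 [442.1 148.9]
 [433.1 103.5]
 [410.5 107.3]
 [455.2 125.4]]
```

View pics/w3b.png

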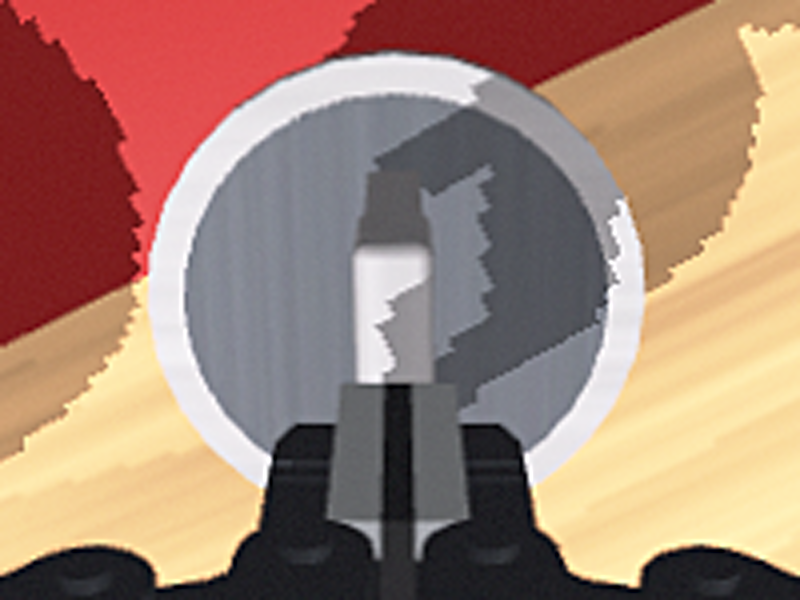

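Run:
```python
from h import *
def toolpts(name,px,t,r,x):
    p=np.load(f"pics/{name}.npy",allow_pickle=True).item();T=rot(r).inv()
    o=T.apply(p["origin"]-t);v=T.apply(ray("wrist",px,p));return (o+v*((x-o[0])/v[:,0])[:,None])*1000
print(toolpts("w1",[[186,257],[165,257],[186,297],[375,257]],np.array([.48768,-.19161,.19545]),[-180,0,16.9],.011).round(1))
c=lambda x,y:[180+x/4,150+y/4]
s=arm.observe()
print(toolpts("w3",[c(387,383),c(413,383),c(343,383),c(458,383)],s["ee_pos"],s["tool_rot"],.011).round(1))
print(s["opening"],s["finger_force"],s["ft_force"])
```

```text
[[ 11.  -39.9 -56.6]
 [ 11.  -49.3 -57.3]
 [ 11.  -31.3 -88.7]
 [ 11.   40.2 -56.7]]
[[ 11.   -0.9 -43.2]
 [ 11.    2.  -43.2]
 [ 11.   -5.9 -43.2]
 [ 11.    7.1 -43.2]]
0.005675725257427974 0.0 [ 0.31539186  0.35133715 -0.09563851]
```

Geometry from both views puts the real fingertips about 30 mm behind the reported TCP, just above the bar. I'll open partly and go 14 mm lower, which is safe under either reading, then close.

```bash
python3 -m inch '[[0,0,0,0,0,0],[0,0,0,0,0,0],[0,0,0,0,0,0],[0,0,0,0,0,0],[0,0,0,0,0,0]]' 0.5
python3 -m inch '[[0,0,5,0,0,0],[0,0,5,0,0,0],[0,0,4,0,0,0],[0,0,0,0,0,0],[0,0,0,0,0,0]]'
python3 -m inch '[[0,0,0,0,0,0],[0,0,0,0,0,0],[0,0,0,0,0,0],[0,0,0,0,0,0],[0,0,0,0,0,0]]' 0.05 30
python3 - <<'E'
from h import *
s=arm.observe();print(s["opening"],s["finger_force"])
im,p=snap("wrist","w4");im2,ps=snap("side","s4")
a=cv2.resize(im[150:300,180:380],(400,300));b=cv2.resize(im2[150:240,260:380],(400,300),interpolation=cv2.INTER_CUBIC)
cv2.imwrite("pics/c4.png",np.hstack([a,b])[:,:,::-1])
E
```

```text
time: 6.47
ee_pos: [0.5255, -0.1436, 0.0614]
tool_rot: [-180.0, 0.0, -26.3]
ft_force: [-0.1, -0.5, -0.4]
opening: 0.499
finger_force: 0.0
time: 6.88
ee_pos: [0.5251, -0.1434, 0.0468]
tool_rot: [-180.0, 0.1, -26.3]
ft_force: [-0.3, 0.7, 0.3]
opening: 0.498
finger_force: 0.0
time: 7.3
ee_pos: [0.5258, -0.1437, 0.0476]
tool_rot: [-180.0, -0.0, -26.3]
ft_force: [-0.7, -0.8, 1.5]
opening: 0.105
finger_force: 31.5
0.10525102462180329 31.4786034822464
```

View pics/c4.png

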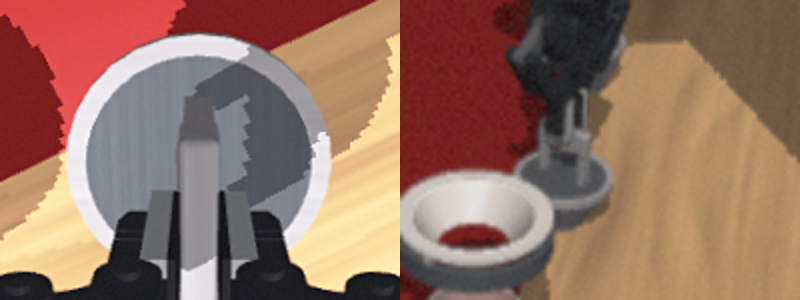

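The fingers now grip the bar (opening 0.105, 31 N), but shallowly and a bit toward one end. I'll regrip 8 mm deeper and 4 mm along the bar.

```bash
python3 -m inch '[[0,0,0,0,0,0],[0,0,0,0,0,0],[0,0,0,0,0,0],[4,0,4,0,0,0],[0,0,4,0,0,0]]' 0.3
python3 -m inch '[[0,0,0,0,0,0],[0,0,0,0,0,0],[0,0,0,0,0,0]]'
python3 -m inch '[[0,0,0,0,0,0],[0,0,0,0,0,0],[0,0,0,0,0,0],[0,0,0,0,0,0],[0,0,0,0,0,0]]' 0 100
python3 - <<'E'
from h import *
s=arm.observe();print(s["opening"],s["finger_force"],s["ee_pos"],s["tool_rot"])
im,p=snap("wrist","w5");im2,ps=snap("side","s5");marks("wrist",["cone_bar","cone_center","cone"])
a=cv2.resize(im[150:300,180:380],(400,300));b=cv2.resize(im2[160:235,270:370],(400,300),interpolation=cv2.INTER_CUBIC)
cv2.imwrite("pics/c5.png",np.hstack([a,b])[:,:,::-1])
E
```

```text
time: 7.82
ee_pos: [0.5302, -0.1459, 0.0394]
tool_rot: [-180.0, -0.1, -26.3]
ft_force: [0.3, -0.1, 0.6]
opening: 0.301
finger_force: 0.0
time: 8.07
ee_pos: [0.5289, -0.1453, 0.0391]
tool_rot: [-180.0, 0.0, -26.3]
ft_force: [0.4, -0.7, 0.1]
opening: 0.299
finger_force: 0.0
time: 8.48
ee_pos: [0.5295, -0.1455, 0.0397]
tool_rot: [-180.0, -0.0, -26.3]
ft_force: [0.8, 0.6, 3.5]
opening: 0.081
finger_force: 98.8
0.08106974734645832 98.81425380706787 [ 0.52950741 -0.14551824  0.03972807] [-1.79989984e+02 -4.58088937e-02 -2.63119563e+01]
wrist cone_bar [([0.5232, -0.143, 0.0813], 0.85)]
wrist cone_center []
wrist cone [([0.5265, -0.146, 0.0017], 0.89)]
```

View pics/c5.png

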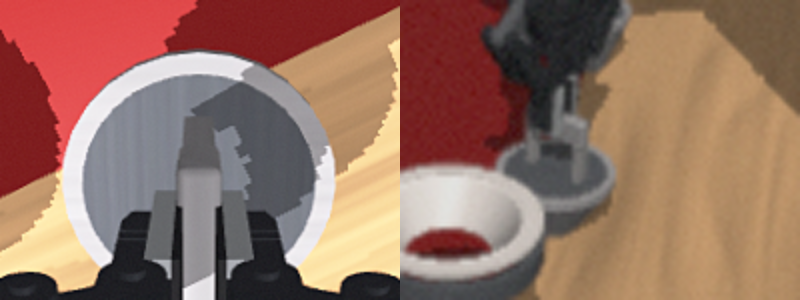

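Firm grip (99 N). Reference: TCP z 0.0397 with the foot on the table, and the cone axis about -3.8 mm along tool x. Lifting and carrying to the cup.

```bash
python3 -m inch '[[0,0,-5,0,0,0],[0,0,-12,0,0,0],[0,0,-25,0,0,0],[0,0,-30,0,0,0],[0,0,-30,0,0,0]]'
python3 -m inch '[[0,0,-30,0,0,0],[0,0,-25,0,0,0],[-3,-8,-13,0,0,0],[-7,-19,0,0,0,0],[-11,-30,0,0,0,0]]'
python3 -m inch '[[-12,-34,0,0,0,0],[-12,-34,0,0,0,0],[-12,-34,0,0,0,0],[-9,-25,0,0,0,0],[-6,-14,0,0,0,0]]'
python3 -m inch '[[0,0,0,0,0,0],[0,0,0,0,0,0],[0,0,0,0,0,0],[0,0,0,0,0,0]]'
python3 - <<'E'
from h import *
from scipy.optimize import least_squares
s=arm.observe();print(s["ee_pos"],s["tool_rot"],s["ft_force"],s["opening"],s["finger_force"])
for c in("wrist","side","top"):
    snap(c,"h_"+c);marks(c,["cone_center","cone_bar","cone","cup_mouth"])
print("shift",tool(np.array([.5529,.0641,0])-s["ee_pos"]*[1,1,0]))
E
```

```text
time: 9.15
ee_pos: [0.5274, -0.1447, 0.1414]
tool_rot: [180.0, 0.2, -26.3]
ft_force: [1.1, -0.0, -1.2]
opening: 0.082
finger_force: 98.3
time: 9.57
ee_pos: [0.5358, -0.0866, 0.2105]
tool_rot: [179.9, -0.1, -26.5]
ft_force: [-0.1, -0.5, -2.0]
opening: 0.081
finger_force: 98.3
time: 9.98
ee_pos: [0.5514, 0.0672, 0.2088]
tool_rot: [-180.0, 0.1, -26.2]
ft_force: [0.1, -0.0, -1.3]
opening: 0.085
finger_force: 98.3
time: 10.32
ee_pos: [0.5519, 0.0629, 0.2092]
tool_rot: [180.0, 0.0, -26.4]
ft_force: [0.0, -1.3, -1.6]
opening: 0.08
finger_force: 98.3
[0.55194118 0.06293076 0.20916412] [ 1.79958845e+02  3.33744828e-02 -2.63697973e+01] [ 0.01606991 -1.28954928 -1.62437857] 0.08026428521758425 98.32689642906189
wrist cone_center [([0.5483, 0.0681, 0.2116], 0.87)]
wrist cone_bar [([0.5457, 0.0674, 0.25], 0.83)]
wrist cone [([0.5484, 0.0611, 0.1688], 0.83)]
wrist cup_mouth []
side cone_center [([0.5506, 0.062, 0.2121], 0.66), ([0.55, 0.0657, 0.2476], 0.23)]
side cone_bar [([0.5479, 0.0655, 0.2475], 0.57)]
side cone [([0.5477, 0.0635, 0.1711], 0.86), ([0.5478, 0.0651, 0.1203], 0.31)]
side cup_mouth [([0.5517, 0.0708, 0.1471], 0.67), ([0.3731, 0.3168, 0.0428], 0.42)]
top cone_center [([0.547, 0.0627, 0.2135], 0.61)]
top cone_bar [([0.5491, 0.066, 0.2502], 0.7)]
top cone [([0.5519, 0.0646, 0.1731], 0.53)]
top cup_mouth []
shift [ 0.3 -1.5  0. ]
```

The cone sits above the cup within about 1 mm. Lowering, slowing before contact.

```bash
python3 -m inch '[[0,-1,6,0,0,0],[0,0,10,0,0,0],[0,0,12,0,0,0],[0,0,10,0,0,0],[0,0,6,0,0,0]]'
python3 -m inch '[[0,0,3,0,0,0],[0,0,3,0,0,0],[0,0,0,0,0,0],[0,0,0,0,0,0]]'
python3 -m inch '[[0,0,2,0,0,0],[0,0,0,0,0,0],[0,0,0,0,0,0]]'
python3 -m inch '[[0,0,2,0,0,0],[0,0,0,0,0,0],[0,0,0,0,0,0]]'
```

```text
time: 11.48
ee_pos: [0.5515, 0.065, 0.1633]
tool_rot: [179.9, 0.1, -26.3]
ft_force: [-0.1, -0.1, -1.1]
opening: 0.082
finger_force: 98.3
time: 11.82
ee_pos: [0.553, 0.0649, 0.1596]
tool_rot: [-180.0, -0.0, -26.3]
ft_force: [0.4, -0.5, -1.5]
opening: 0.084
finger_force: 98.3
time: 12.07
ee_pos: [0.5529, 0.0649, 0.1577]
tool_rot: [-180.0, -0.0, -26.3]
ft_force: [0.2, 0.6, -1.7]
opening: 0.085
finger_force: 98.3
time: 12.32
ee_pos: [0.5527, 0.0649, 0.1554]
tool_rot: [180.0, 0.0, -26.3]
ft_force: [-0.5, 0.3, -1.9]
opening: 0.077
finger_force: 98.3
```

```bash
for i in 1; do python3 -m inch '[[0,0,3,0,0,0],[0,0,0,0,0,0],[0,0,0,0,0,0]]'
python3 -m inch '[[0,0,2,0,0,0],[0,0,0,0,0,0],[0,0,0,0,0,0]]'; python3 -m inch '[[0,0,1,0,0,0],[0,0,0,0,0,0],[0,0,0,0,0,0]]'; done
```

```text
time: 12.57
ee_pos: [0.5525, 0.0649, 0.1522]
tool_rot: [180.0, 0.0, -26.3]
ft_force: [-0.1, -0.2, -0.7]
opening: 0.087
finger_force: 98.3
time: 12.82
ee_pos: [0.5527, 0.0647, 0.1504]
tool_rot: [180.0, 0.0, -26.3]
ft_force: [0.5, -0.6, -1.6]
opening: 0.08
finger_force: 98.5
time: 13.07
ee_pos: [0.5529, 0.0645, 0.1496]
tool_rot: [180.0, -0.0, -26.3]
ft_force: [-0.7, -4.0, -0.1]
opening: 0.082
finger_force: 98.7
```

There's first wall contact on the +y side (Fy -4 N). I'll step -y and go on.

```bash
python3 -m inch '[[0.5,1,0,0,0,0],[0,0,0,0,0,0],[0,0,0,0,0,0]]'
python3 -m inch '[[0,0,1,0,0,0],[0,0,0,0,0,0],[0,0,0,0,0,0]]'
```

```text
time: 13.32
ee_pos: [0.5528, 0.0639, 0.1494]
tool_rot: [-180.0, 0.0, -26.3]
ft_force: [-0.7, -0.9, -0.6]
opening: 0.085
finger_force: 98.4
time: 13.57
ee_pos: [0.5528, 0.0636, 0.1485]
tool_rot: [180.0, -0.0, -26.3]
ft_force: [-1.1, -2.7, 1.4]
opening: 0.084
finger_force: 98.8
```

```bash
python3 -m inch '[[0.1,0.9,0,0,0,0],[0,0,0,0,0,0],[0,0,0,0,0,0]]'
python3 -m inch '[[0,0,1,0,0,0],[0,0,0,0,0,0],[0,0,0,0,0,0]]'
```

```text
time: 13.82
ee_pos: [0.5527, 0.0632, 0.1485]
tool_rot: [-180.0, -0.0, -26.3]
ft_force: [0.1, -0.4, 0.8]
opening: 0.083
finger_force: 98.6
time: 14.07
ee_pos: [0.5528, 0.0631, 0.1477]
tool_rot: [-180.0, -0.0, -26.3]
ft_force: [-0.0, -0.4, 4.5]
opening: 0.084
finger_force: 99.0
```

The cone is seated and centred, with the load rising evenly. Pressing further.

```bash
python3 -m inch '[[0,0,1,0,0,0],[0,0,0,0,0,0],[0,0,0,0,0,0]]'
python3 -m inch '[[0,0,0.6,0,0,0],[0,0,0,0,0,0],[0,0,0,0,0,0]]'
```

```text
time: 14.32
ee_pos: [0.5528, 0.0631, 0.1468]
tool_rot: [-180.0, -0.0, -26.3]
ft_force: [-0.6, -0.5, 4.7]
opening: 0.085
finger_force: 99.4
time: 14.57
ee_pos: [0.5529, 0.0631, 0.1464]
tool_rot: [-180.0, -0.0, -26.3]
ft_force: [-1.2, -0.6, 7.4]
opening: 0.081
finger_force: 99.4
```

```bash
python3 -m inch '[[0,0,1,0,0,0],[0,0,0,0,0,0],[0,0,0,0,0,0]]'
python3 -m inch '[[0,0,0,0,0,0],[0,0,0,0,0,0],[0,0,0,0,0,0]]'
```

```text
time: 14.82
ee_pos: [0.5529, 0.0631, 0.1457]
tool_rot: [-180.0, -0.0, -26.3]
ft_force: [-1.9, 1.5, 9.7]
opening: 0.086
finger_force: 99.8
time: 15.07
ee_pos: [0.5529, 0.0631, 0.1457]
tool_rot: [-180.0, -0.1, -26.3]
ft_force: [-0.7, -0.5, 8.7]
opening: 0.084
finger_force: 99.8
```

```bash
python3 -m inch '[[0,0,0.5,0,0,0],[0,0,0,0,0,0],[0,0,0,0,0,0],[0,0,0,0,0,0],[0,0,0,0,0,0]]'
python3 -m inch '[[0,0,0,0,0,0],[0,0,0,0,0,0],[0,0,0,0,0,0],[0,0,0,0,0,0],[0,0,0,0,0,0]]'
python3 -m inch '[[0,0,0,0,0,0],[0,0,0,0,0,0],[0,0,0,0,0,0],[0,0,0,0,0,0],[0,0,0,0,0,0]]'
python3 -m inch '[[0,0,0,0,0,0],[0,0,0,0,0,0],[0,0,0,0,0,0],[0,0,0,0,0,0],[0,0,0,0,0,0]]'
```

```text
time: 15.48
ee_pos: [0.553, 0.0631, 0.1454]
tool_rot: [-180.0, -0.1, -26.3]
ft_force: [-1.9, -0.4, 9.8]
opening: 0.081
finger_force: 100.0
time: 15.9
ee_pos: [0.5529, 0.0631, 0.1454]
tool_rot: [-180.0, -0.1, -26.3]
ft_force: [-1.7, 0.2, 10.3]
opening: 0.085
finger_force: 100.0
time: 16.32
ee_pos: [0.5529, 0.0631, 0.1454]
tool_rot: [-180.0, -0.1, -26.3]
ft_force: [-3.1, 1.1, 11.0]
opening: 0.082
finger_force: 100.0
time: 16.73
ee_pos: [0.5529, 0.0631, 0.1454]
tool_rot: [-180.0, -0.1, -26.3]
ft_force: [-1.7, -0.8, 10.0]
opening: 0.081
finger_force: 100.0
```

Held at about 12 N total load for 1.7 s. I'll ease to a light load, then rock about the bar's axis; the lid point is about 4 mm above the reported TCP.

```bash
python3 -m inch '[[0,0,-1,0,0,0],[0,0,-1,0,0,0],[0,0,-0.5,0,0,0],[0,0,0,0,0,0],[0,0,0,0,0,0]]'
python3 -m inch '[[0,-0.1,0,0.018,0,0],[0,-0.1,0,0.018,0,0],[0,0,0,0,0,0],[0,0,0,0,0,0]]'
```

```text
time: 17.15
ee_pos: [0.5528, 0.0631, 0.1471]
tool_rot: [-180.0, -0.0, -26.3]
ft_force: [0.6, 0.7, 5.2]
opening: 0.082
finger_force: 99.3
time: 17.48
ee_pos: [0.5527, 0.0629, 0.147]
tool_rot: [-177.9, -0.0, -26.3]
ft_force: [-0.9, 0.8, 4.5]
opening: 0.084
finger_force: 99.4
```

```bash
python3 -m inch '[[0,-0.1,0,0.018,0,0],[0,-0.1,0,0.018,0,0],[0,0,0,0,0,0],[0,0,0,0,0,0]]'
python3 -m inch '[[0,-0.1,0,0.018,0,0],[0,-0.1,0,0.018,0,0],[0,0,0,0,0,0],[0,0,0,0,0,0]]'
python3 - <<'E'
from h import *
s=arm.observe();print(s["ft_force"],s["moment"],s["tool_rot"],s["ee_pos"])
im,p=snap("wrist","r");im2,ps=snap("side","rs");im3,_=snap("top","rt")
a=cv2.resize(im[150:300,180:380],(400,300));b=cv2.resize(im2[150:240,230:350],(400,300),interpolation=cv2.INTER_CUBIC)
cv2.imwrite("pics/c6.png",np.hstack([a,b])[:,:,::-1])
E
```

```text
time: 17.82
ee_pos: [0.5528, 0.0631, 0.1471]
tool_rot: [-175.8, -0.0, -26.3]
ft_force: [-0.7, 0.1, 5.9]
opening: 0.081
finger_force: 99.4
time: 18.15
ee_pos: [0.553, 0.0632, 0.1473]
tool_rot: [-173.8, -0.0, -26.3]
ft_force: [-1.1, -0.1, 8.6]
opening: 0.082
finger_force: 99.7
[-1.0790673  -0.09417345  8.60298026] [-0.1514193   0.32124148  0.06602133] [-1.73772565e+02 -3.54996682e-02 -2.63429257e+01] [0.55302403 0.0632031  0.14730344]
```

View pics/c6.png

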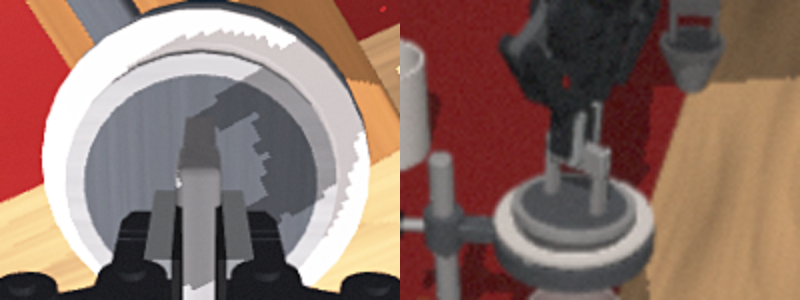

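The tool reads 6.2° of tilt with the cone unmoved in the grip: the wrist crop shows the bar as before, with the lid tilted inside the flange. Loads stay light, so it isn't jammed. Returning upright.

```bash
python3 -m inch '[[0,0.1,0,-0.018,0,0],[0,0.1,0,-0.018,0,0],[0,0.1,0,-0.018,0,0],[0,0.1,0,-0.018,0,0],[0,0.1,0,-0.018,0,0]]'
python3 -m inch '[[0,0.1,0,-0.018,0,0],[0,0,0,0,0,0],[0,0,0,0,0,0],[0,0,0,0,0,0]]'
```

```text
time: 18.72
ee_pos: [0.5527, 0.0629, 0.147]
tool_rot: [-179.0, -0.0, -26.3]
ft_force: [-0.4, 0.4, 5.0]
opening: 0.083
finger_force: 99.3
time: 19.05
ee_pos: [0.5528, 0.0632, 0.1469]
tool_rot: [-180.0, -0.0, -26.3]
ft_force: [-0.7, 0.0, 6.1]
opening: 0.086
finger_force: 99.4
```

```bash
python3 -m inch '[[0,0,-0.6,0,0,0],[0,0,-0.6,0,0,0],[0,0,0,0,0,0],[0,0,0,0,0,0]]' 0 20
python3 -m inch '[[0,0,0,0,0,0],[0,0,0,0,0,0],[0,0,0,0,0,0],[0,0,0,0,0,0],[0,0,0,0,0,0]]' 0.35
python3 -m inch '[[0,0,-4,0,0,0],[0,0,-8,0,0,0],[0,0,-14,0,0,0],[0,0,-14,0,0,0],[0,0,-10,0,0,0]]'
python3 -m inch '[[0,0,-20,0,0,0],[0,0,-20,0,0,0],[0,0,-10,0,0,0],[0,0,0,0,0,0],[0,0,0,0,0,0]]'
python3 - <<'E'
from h import *
for c in("wrist","side","top"):
    snap(c,"f_"+c);marks(c,["cone_center","cone_bar","cone"])
im=cv2.imread("pics/f_wrist.png");s=cv2.imread("pics/f_side.png")
cv2.imwrite("pics/c7.png",np.hstack([im[100:400,130:430],cv2.resize(s[150:240,230:350],(400,300),interpolation=cv2.INTER_CUBIC)]))
E
```

```text
time: 19.38
ee_pos: [0.5526, 0.063, 0.1479]
tool_rot: [-180.0, -0.0, -26.3]
ft_force: [0.2, 0.9, 2.8]
opening: 0.087
finger_force: 99.0
time: 19.8
ee_pos: [0.5522, 0.0629, 0.1477]
tool_rot: [180.0, 0.0, -26.3]
ft_force: [-0.3, 0.7, 0.9]
opening: 0.349
finger_force: 0.0
time: 20.22
ee_pos: [0.5532, 0.0629, 0.1999]
tool_rot: [-180.0, -0.1, -26.3]
ft_force: [-0.3, -0.9, 0.3]
opening: 0.355
finger_force: 0.0
time: 20.63
ee_pos: [0.5527, 0.063, 0.2484]
tool_rot: [-180.0, -0.1, -26.3]
ft_force: [-0.2, -0.2, -0.6]
opening: 0.348
finger_force: 0.0
wrist cone_center [([0.5466, 0.0631, 0.1503], 0.69)]
wrist cone_bar [([0.5476, 0.0675, 0.1871], 0.6)]
wrist cone [([0.5493, 0.0637, 0.1096], 0.67)]
side cone_center [([0.5494, 0.0623, 0.1528], 0.95), ([0.547, 0.0632, 0.1108], 0.33)]
side cone_bar [([0.5493, 0.0634, 0.187], 0.63)]
side cone [([0.5507, 0.0623, 0.1115], 0.84)]
top cone_center [([0.5481, 0.0624, 0.1525], 0.66)]
top cone_bar [([0.5535, 0.0659, 0.1876], 0.48)]
top cone [([0.5459, 0.0625, 0.1112], 0.6)]
```

View pics/c7.png

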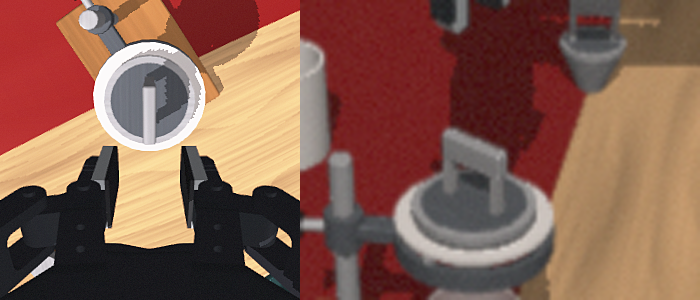

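The cone sits upright and concentric in the flange, and the gripper is clear. Handing in.

```bash
python3 -c "
from workcell import arm
print(arm.finish_job())"
```

```text
the job is handed in; nothing more can be done
None
```

I seated the large cone in the cup, pressed it at about 12 N total load for about 1.7 s, rocked it 6.2° and back without jamming, and let go; it sits upright and the job was handed in at about 21 s.

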